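# Snap the tool caddy shut and lock it with the slim peg

### The arm

A 6-joint arm with a two-finger parallel gripper is mounted at the origin on the work surface. World frame = base frame: x ahead of the robot, y to its left, z up, the work surface at z = 0. Lengths are in mm, angles in rad, forces in N, time in s.
With the tool pointing down it reaches from about 425 to 950 mm from the base axis. Payload 14.7 kg.
Tool frame: the origin (TCP) lies on the centre line of the jaws, within the pads' length; the fingertips stand 25 mm ahead of it and the grasp point (between the pads) lies 6 mm ahead of it (manip.tcp_to_tips is the distance from the TCP to the fingertips, in mm); x points along the fingers, y is the direction in which the jaws open and shut, and the axes are right-handed (so a half turn about x gives the same grasp; the last joint's range is limited). The gripper opens to 85 mm and grips with 20 to 120 N. Pads are 22 mm wide; open, the fingers measure 114 mm over their backs; the gripper's body (76 mm by 85 mm) begins 54 mm behind the grasp point. The pads swing forward as they close: fully open they stand 13 mm farther back than shut.
Start: joints at [-1.22, 0.48, 1.596, -0, 1.065, -0.047], TCP at [251.819, -599.232, 256.297] pointing down, gripper open.
Joint ranges: [-2.75, 2.75], [-0.82, 2.05], [0.23, 2.67], [-1.56, 4.7], [0.09, 2.69], [-2.92, 2.92]. Speed limits (rad/s): [1.89, 1.89, 2.39, 3.01, 3.01, 3.01].

### API

Orientations are given as [roll, pitch, yaw] about the fixed x, y, z axes, in that order (R = Rz(yaw) Ry(pitch) Rx(roll)).
In Python, from rig import observe, eyes, job, manip gives the robot as it stands.
- The arm moves only by the tool jog_arm, never from a script. Its argument "rows" is a list of rows, each an object of numbers: "dx", "dy", "dz": the shift along the tool's x, y, z in m; "wx", "wy", "wz": the turn, a rotation vector about the tool's x, y, z in degrees; "fingers": the opening, from 0 (shut) to 1 (fully open). In form: [{"dx": .., "dy": .., "dz": .., "wx": .., "wy": .., "wz": .., "fingers": ..}, ...]. A call has exactly 10 rows; each row is the pose to reach, as a shift and turn from the pose commanded when the call began, along the tool's axes at that moment; what a row does not reach only later rows make up. A row lasts 1/10 s, in which the tool goes at most 50 mm and 8.59 degrees, less where a joint would pass 70% of its speed; a pose out of reach is approached as far as the arm can. A call with a gripper value outside its range is refused whole. The fingers move at their own pace and stop on an object; "force" is the grip in N (left out, the last holds). Time passes only in rows, so rows that repeat a pose let the fingers close, or fill a call up. It gives the time, the measured TCP pose, the force and the opening at its end, in the units of the state.
- observe(): the state, without advancing time (a new reading comes with each control period).
- eyes.read_camera(name): name is "side" or "top" or "wrist"; returns (picture, depth): 420x560x3 uint8, blue, green, red; 420x560 float32, mm along the optical axis (not along the pixel's ray), 0 where there is no reading.
- eyes.calibration(name): a dict with "fx", "fy", "cx", "cy" (pixels), "R" (3x3) and "t" (3): a world point X has camera coordinates R X + t. Camera axes: x right, y down, z forward; pixel columns grow to the right and rows downward; lengths in mm; the calibration is good to about 2 mm. The wrist camera is an equidistant fisheye: a pixel r from the principal point sees the ray r / f radians off the axis. A picture is of the moment at which its call begins: read the wrist's pose just before it. calibration takes no time and is no camera call; for the wrist camera it gives the pose at the moment of the call.
- job.sign_off(): hands the job in, once; it reports no verdict.
The state is a dict: "t": time; "joint_positions": joint angles; "dq": joint speeds; "tau": joint torques, N m; "ee_pos": TCP position; "tool_rot": TCP orientation; "force": force on the tool from outside, world axes, zero at the start; "wrist_torque": the same for the moment, N m; "opening": finger opening in mm.
Only numpy, scipy, OpenCV 4.12 (cv2) and the standard library are available. Lean on these libraries where they do the work, as an engineer would, in place of code of your own. Each camera call takes 0.05 s, during which the arm holds its last target. There are 200 camera calls.

### The job

Close up the green tool caddy: press its sprung lid down until it snaps and stays shut by itself. Then lock it with the slimmest of the three steel pegs in the rack: slide it, point first and from either side, through the steel eye that stands up through the lid until at least half of the peg sticks out beyond the eye, and leave it lying there. Leave everything else where it is.

Things in the scene. Friction and masses are not known exactly. Their poses are not given: they have to be found in the camera images.
- caddy: green plastic tool caddy, fixed to the bench: open box 200 (x) x 220 (y) x 120 mm high, walls 5 mm. Origin: centre of its underside; x points to its back (the hinge side), y along its hinge, z up. The lid closes over it, its top then 128 mm above the bench.
- lid (a joint): lid angle in rad: 0 shut, grows as it opens upward. A spring holds it ajar (about 0.45 to 0.75) and lifts it again if it is not pressed home; the last 0.05 rad needs about 10 N at the front edge to pass the detent, which then holds it shut.
- lid_hinge (a point): middle of the lid's hinge line, at the top of the caddy's back wall: caddy frame (100, 0, 120) mm.
- lid_press (a point): a point on the lid's upper face near its front edge, 175 mm from the hinge line and 60 mm to the +y side of the middle, a good place to push. The lid is a 8 mm plate, 226 mm wide, reaching 212 mm forward of the hinge line, with a slot 14 mm wide for the eye.
- eye (a point): centre of the steel eye: an upright ring of 6 mm round bar, hole 20 mm across, fixed to the caddy at caddy frame (-80, 0, 147) mm; the hole's axis is the caddy's y. With the lid shut the ring stands up through the lid's slot with the hole's centre 19 mm above the lid's upper face and its top 16 mm above that centre.
- rack: low galvanised hood, fixed, 100 (x) x 230 (y) x 51 mm high, open towards its -x side, with a back wall at +x and thin walls making three bays 70 mm apart in y; inner height 48 mm, no floor. Origin: centre of its underside on the bench. The pegs lie in its bays head-in, about 75 mm of each pointed end sticking out beyond its open edge; the heads are under the hood.
- peg_slim: the slimmest steel peg, in any of the three bays: total length 160 mm, round shaft 12 mm across, 0.19 kg. Origin on the shaft's axis at half its length (6 mm above the bench when lying); x points to the tip. Tip at x = +80 mm, tapered over the last 20 mm. Flat head from x = -80 to -62 mm, 24 mm wide (y) and 20 mm high, its underside flush with the shaft's. The head does not pass the eye.
- peg_tip (a point): point of the slim peg, on its axis, 80 mm from its origin.
- peg_thick_a: thick steel peg, 160 mm long, shaft 22 mm across, head 30 mm wide; too thick for the eye. Origin on its axis at half its length, x to the tip. To be left in the rack.
- peg_thick_b: the other thick steel peg, the same.
- pot: small terracotta pot, 72 mm across, 70 mm high, a bystander. Origin: centre of its underside.
- jar: glass jar with steel lid, 66 mm across, 85 mm high, a bystander. Origin: centre of its underside.
- mallet: wooden mallet lying down, handle 24 mm thick along its -x, head 60 x 105 x 60 mm at its +x end, a bystander.

How it is judged (in metres and radians):
On the way, in this order (a step that is already met when the one before it is completed fails the run):
1. the lid is down in its detent (value of joint lid below 0.02 rad), for 0.2 s.
2. the slim peg is through the eye, at least half its length beyond it, with the lid still shut (value of joint lid below 0.02 rad and y of eye in the frame of peg_slim between -0.008 and 0.008 m and z of eye in the frame of peg_slim between -0.008 and 0.008 m and x of eye in the frame of peg_slim below 0.008 m and angle between the x axis of peg_slim and the y axis of caddy, either way round below 0.5 rad), for 0.2 s.
At the end, for the whole second after the job is handed in: Lid shut in its detent (below 0.02 rad). The slim peg lies at rest, released, through the eye: the eye's centre within 8 mm of the peg's axis and at most 8 mm to the tip side of its middle (72 mm or more beyond the eye), its axis within 0.5 rad of the hole's (all of step 2 and linear speed of peg_slim below 0.02 m/s and contact force between the fingers and peg_slim below 0.1 N); the robot touches nothing.
It fails at once if another thing (thick peg, pot, jar, mallet) is shifted more than 40 mm (distance of any of peg_thick_a, peg_thick_b, pot, jar, mallet from where it was at the start of the episode above 0.04 m).
It also fails if it takes over 72 s, if anything falls off the work surface, if the arm or the gripper's body presses on something with over 40 N, if the wrist force passes 120 N, or if a joint passes its speed limit or range.

## Working session

There is one attempt and no reset: what is moved stays moved. The work goes in short steps, Python scripts to look and compute and a tool call to move; the robot and the scene stay as the last step left them, time stands still between calls to the robot, and variables do not carry over. Pictures are saved under pics/ and viewed, about 8 in all and at most 12, crops included, and the job is handed in when it is done.

Besides the shell and the picture viewer there is one more tool, called after "Request:" in YAML: its name, and indented under it one key for each argument. jog_arm: Moves the arm, as the interface text tells. Its arguments: {"type":"object","properties":{"rows":{"type":"array","items":{"type":"object","properties":{"dx":{"type":"number"},"dy":{"type":"number"},"dz":{"type":"number"},"wx":{"type":"number"},"wy":{"type":"number"},"wz":{"type":"number"},"fingers":{"type":"number"}}}},"force":{"type":"number"}},"required":["rows"]}

```bash
ls; mkdir -p pics
cat > h.py <<'E'
import numpy as np, cv2
from rig import observe, eyes, job, manip
def snap(n,f):
    c=eyes.calibration(n); p,d=eyes.read_camera(n); cv2.imwrite(f'pics/{f}.png',p); np.savez(f'pics/{f}.npz',p=p,d=d,**{k:np.array(v) for k,v in c.items()}); return p,d,c
def load(f):
    z=np.load(f'pics/{f}.npz'); return z['p'],z['d'],{k:z[k] for k in('fx','fy','cx','cy','R','t')}
def pts(d,c):  # pinhole cloud in world
    v,u=np.indices(d.shape); X=np.stack([(u-c['cx'])/c['fx']*d,(v-c['cy'])/c['fy']*d,d],-1)
    return (X-np.array(c['t']))@np.array(c['R'])
E
python3 - <<'E'
from h import *
o=observe(); print({k:np.round(v,3) for k,v in o.items()}, manip.tcp_to_tips)
a=snap('top','top0');b=snap('side','side0');w=snap('wrist','wrist0')
for x in(a,b,w): print({k:np.round(v,3).tolist() for k,v in x[2].items()})
cv2.imwrite('pics/both.png',cv2.resize(np.hstack([a[0],b[0]]),(800,300)))
E
```

```text
pics
{'t': np.float64(0.0), 'joint_positions': array([-1.22 ,  0.481,  1.597,  0.   ,  1.065, -0.047]), 'dq': array([-0.001,  0.002, -0.001, -0.001, -0.001,  0.001]), 'tau': array([ 3.0000e-03, -9.5065e+01, -4.3019e+01,  0.0000e+00,  1.2000e-02,
        0.0000e+00]), 'ee_pos': array([ 251.702, -598.868,  255.68 ]), 'tool_rot': array([-1.634,  1.57 ,  1.905]), 'force': array([-0.377, -0.415, -0.166]), 'wrist_torque': array([-0.024, -0.007,  0.028]), 'opening': np.float64(85.268)} 25.0
{'fx': 419.253, 'fy': 419.253, 'cx': 280.815, 'cy': 213.699, 'R': [[0.015, -1.0, 0.0], [-0.978, -0.015, -0.21], [0.21, 0.003, -0.978]], 't': [58.928, 549.986, 1154.2]}
{'fx': 478.568, 'fy': 478.568, 'cx': 275.129, 'cy': 201.239, 'R': [[0.728, -0.686, -0.004], [-0.341, -0.357, -0.869], [0.594, 0.634, -0.494]], 't': [-342.663, 288.66, 1124.129]}
{'fx': 325.192, 'fy': 325.192, 'cx': 274.865, 'cy': 204.779, 'R': [[0.387, -0.922, -0.001], [-0.886, -0.373, 0.276], [-0.255, -0.106, -0.961]], 't': [-650.125, -35.176, 378.889]}
```

View pics/top0.png

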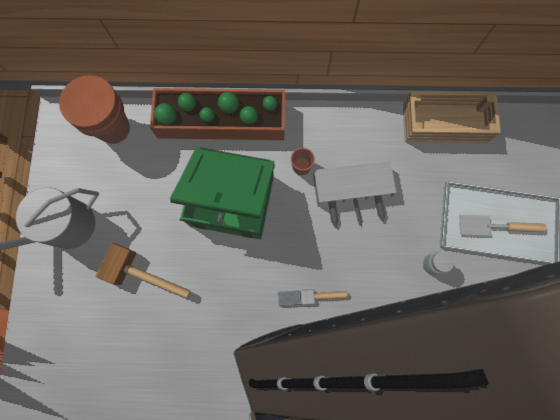

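View pics/side0.png

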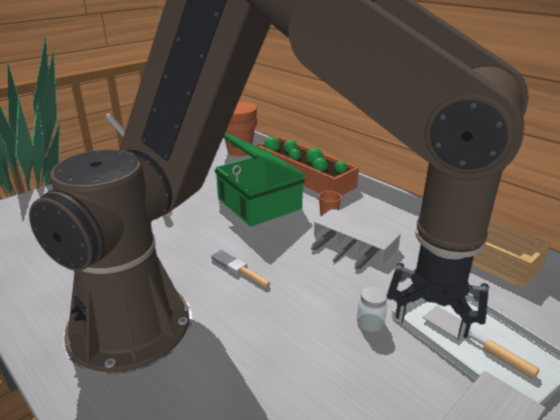

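The top view shows the caddy around (225,195) with the lid ajar and hinged at the image top. The rack is at (355,185) with three pegs pointing down-image, the pot at (302,162), the jar at (438,262) and the mallet at (140,270). The side view shows the eye at about (237,172). Next I'll measure with depth.

Run:
```python
from h import *
p,d,c=load('top0'); P=pts(d,c)
def mask(p,P,f): return f
hsv=cv2.cvtColor(p,cv2.COLOR_BGR2HSV)
print('bench z',np.percentile(P[290:330,200:260,2],[5,50,95]))
v,u=np.indices(d.shape)
roi=lambda a,b,e,f:(u>=a)&(u<b)&(v>=e)&(v<f)
g=(hsv[...,0]>50)&(hsv[...,0]<75)&(hsv[...,1]>150)&roi(165,285,140,245)
X=P[g]; print('green n',len(X),'z pct',np.percentile(X[:,2],[1,10,50,90,99]))
# lid plane: points with z>130
lid=X[X[:,2]>135]; r=cv2.minAreaRect(lid[:,:2].astype(np.float32)); print('lid rect',r,np.ptp(lid[:,2]))
A=np.c_[lid[:,:2],np.ones(len(lid))]; k=np.linalg.lstsq(A,lid[:,2],rcond=None)[0]; print('lid plane',k,np.arctan(np.hypot(*k[:2])),np.degrees(np.arctan2(k[1],k[0])))
rim=X[(X[:,2]>110)&(X[:,2]<128)]; r=cv2.minAreaRect(rim[:,:2].astype(np.float32)); print('rim',r, cv2.boxPoints(r))
R=roi(310,405,155,215)&(P[...,2]>42)&(P[...,2]<60)
r=cv2.minAreaRect(P[R][:,:2].astype(np.float32)); print('rack',r,P[R][:,2].mean(),cv2.boxPoints(r))
E=roi(195,245,195,235)&(hsv[...,1]<90); print('eye?',E.sum(),P[E][:,2].round()[:40],np.c_[u[E],v[E]][:40].tolist())
for n,q in dict(pot=(285,322,145,180),jar=(420,460,245,280)).items():
    m=roi(*q)&(P[...,2]>55)&(P[...,2]<110); print(n,P[m].mean(0),cv2.minEnclosingCircle(P[m][:,:2].astype(np.float32)))
m=roi(95,135,240,285)&(P[...,2]>40); print('mallet',cv2.minAreaRect(P[m][:,:2].astype(np.float32)))
z=np.hstack([cv2.resize(p[190:225,300:400],(800,280),interpolation=cv2.INTER_CUBIC).reshape(280,800,3)])
s=load('side0')[0][215:275,290:410]; z=np.vstack([z,cv2.resize(s,(600,300),interpolation=cv2.INTER_CUBIC) if 0 else cv2.copyMakeBorder(cv2.resize(s,(600,300)),0,0,0,200,0)])
cv2.imwrite('pics/z.png',z)
# peg widths along a line at z~bench
for x in ():pass
```

```text
bench z [-3.47637614  0.39899509  4.76673749]Traceback (most recent call last):
  File "<stdin>", line 9, in <module>
    return _quantile_unchecked(
        a, q, axis, out, overwrite_input, method, keepdims, weights)
    return _ureduce(a,
                    func=_quantile_ureduce_func,
    ...<5 lines>...
                    overwrite_input=overwrite_input,
                    method=method)
    r = func(a, **kwargs)
    result = _quantile(arr,
                       quantiles=q,
    ...<2 lines>...
                       out=out,
                       weights=wgt)
    slices_having_nans = np.isnan(arr[-1, ...])
                                  ~~~^^^^^^^^^
IndexError: index -1 is out of bounds for axis 0 with size 0
```

Run:
```python
from h import *
p,d,c=load('top0'); P=pts(d,c)
hsv=cv2.cvtColor(p,cv2.COLOR_BGR2HSV); print(hsv[180,220],hsv[215,200])
v,u=np.indices(d.shape)
roi=lambda a,b,e,f:(u>=a)&(u<b)&(v>=e)&(v<f)
g=(hsv[...,0]>35)&(hsv[...,0]<95)&(hsv[...,1]>100)&roi(165,285,142,245)
X=P[g]; print('green n',len(X),'z pct',np.percentile(X[:,2],[1,10,50,90,99]))
lid=X[X[:,2]>135]; r=cv2.minAreaRect(lid[:,:2].astype(np.float32)); print('lid rect',r,np.ptp(lid[:,2]))
A=np.c_[lid[:,:2],np.ones(len(lid))]; k=np.linalg.lstsq(A,lid[:,2],rcond=None)[0]; print('lid plane',k,np.arctan(np.hypot(*k[:2])),np.degrees(np.arctan2(k[1],k[0])))
rim=X[(X[:,2]>110)&(X[:,2]<128)]; r=cv2.minAreaRect(rim[:,:2].astype(np.float32)); print('rim',r, cv2.boxPoints(r))
R=roi(310,405,155,215)&(P[...,2]>42)&(P[...,2]<60)
r=cv2.minAreaRect(P[R][:,:2].astype(np.float32)); print('rack',r,P[R][:,2].mean(),cv2.boxPoints(r))
E=roi(195,245,195,235)&(hsv[...,1]<90)&(P[...,2]>110); print('eye?',E.sum(),P[E].round()[:40].tolist(),np.c_[u[E],v[E]][:40].tolist())
for n,q in dict(pot=(285,322,145,180),jar=(420,460,245,280)).items():
    m=roi(*q)&(P[...,2]>55)&(P[...,2]<110); print(n,m.sum(),P[m].mean(0) if m.any() else 0)
m=roi(95,135,240,285)&(P[...,2]>40); print('mallet',cv2.minAreaRect(P[m][:,:2].astype(np.float32)))
z=cv2.resize(p[190:225,300:400],(800,280),interpolation=cv2.INTER_CUBIC)
s=load('side0')[0][215:275,290:410]; z=np.vstack([z,cv2.copyMakeBorder(cv2.resize(s,(600,300),interpolation=cv2.INTER_CUBIC),0,0,0,200,0)])
cv2.imwrite('pics/z.png',z)
```

```text
[ 68 138 111] [ 67 112  82]
green n 5814 z pct [  1.80478529   7.30494629 179.70215421 235.01724452 243.25290489]
lid rect ((499.0873718261719, 207.5662841796875), (430.5817565917969, 254.376953125), 4.471739768981934) 1108.8739671723056
lid plane [-1.09520674e+00 -6.93462498e-04  8.55594475e+02] 0.8308072849878927 -179.9637214894924
rim ((601.652099609375, 215.84425354003906), (219.36708068847656, 206.9538116455078), 79.8471908569336) [[480.46118 126.11853]
 [684.1743   89.63794]
 [722.843   305.56998]
 [519.1299  342.05057]]
rack ((674.7208251953125, -141.10723876953125), (145.78236389160156, 240.6290740966797), 7.451766014099121) 51.504364156645565 [[ 586.8415    -31.262197]
 [ 618.049    -269.859   ]
 [ 762.60016  -250.95229 ]
 [ 731.39264   -12.355469]]
eye? 129 [[530.0, 279.0, 236.0], [530.0, 277.0, 234.0], [528.0, 280.0, 231.0], [528.0, 278.0, 231.0], [528.0, 275.0, 231.0], [528.0, 272.0, 232.0], [528.0, 269.0, 235.0], [528.0, 268.0, 231.0], [527.0, 264.0, 237.0], [526.0, 270.0, 229.0], [525.0, 267.0, 235.0], [526.0, 265.0, 231.0], [526.0, 262.0, 232.0], [525.0, 259.0, 235.0],
[... 585 characters left out ...]
15.0, 229.0]] [[195, 205], [196, 205], [195, 206], [196, 206], [197, 206], [198, 206], [199, 206], [200, 206], [201, 206], [199, 207], [200, 207], [201, 207], [202, 207], [203, 207], [204, 207], [205, 207], [206, 207], [204, 208], [205, 208], [206, 208], [207, 208], [208, 208], [209, 208], [211, 208], [212, 208], [211, 209], [212, 209], [213, 209], [214, 209], [215, 209], [216, 209], [218, 209], [216, 210], [217, 210], [218, 210], [219, 210], [223, 210], [219, 211], [220, 211], [221, 211]]
pot 176 [714.5247399    4.1253129   66.15598273]
jar 467 [ 415.44453869 -377.53659065   80.13027383]
mallet ((327.1897277832031, 325.74542236328125), (516.826171875, 106.23417663574219), 71.23788452148438)
```

View pics/z.png

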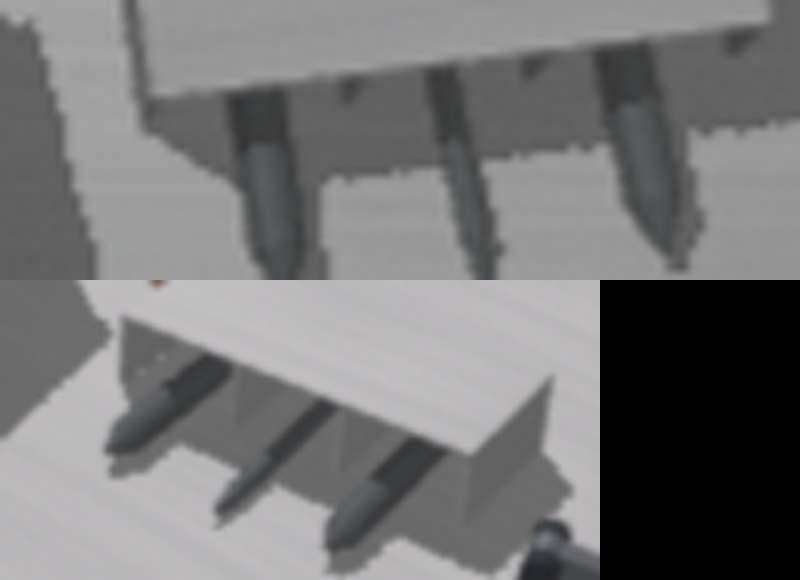

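The slim peg is the middle one, with its tip near (361,224) in the top view and the shaft meeting the hood near (355,199). Next I'll compute caddy, eye and peg poses robustly.

```bash
cat >> h.py <<'E'
def cast(c,u,v,z):
    R=np.array(c['R']); C=-R.T@np.array(c['t']); r=R.T@np.array([(u-c['cx'])/c['fx'],(v-c['cy'])/c['fy'],1]); return C+r*(z-C[2])/r[2]
def proj(c,X):
    q=np.array(c['R'])@X+np.array(c['t']); return np.array([c['fx']*q[0]/q[2]+c['cx'],c['fy']*q[1]/q[2]+c['cy']])
E
python3 - <<'E'
from h import *
p,d,c=load('top0'); P=pts(d,c); hsv=cv2.cvtColor(p,cv2.COLOR_BGR2HSV)
v,u=np.indices(d.shape)
g=(hsv[...,0]>50)&(hsv[...,0]<85)&(hsv[...,1]>100)&(u>165)&(u<285)&(v>142)&(v<245)&(d>0)
L=P[g&(P[...,2]>140)&(P[...,2]<250)&(P[...,0]>480)&(P[...,0]<760)]
for i in range(6):
    A=np.c_[L[:,:2],np.ones(len(L))]; k=np.linalg.lstsq(A,L[:,2],rcond=None)[0]; e=L[:,2]-A@k
    if i<5: L=L[abs(e)<max(4,2.5*e.std())]
print('plane',k,'n',len(L),'sd',e.std())
n=np.array([-k[0],-k[1],1]);n/=np.linalg.norm(n); ang=np.arccos(n[2]); h=-np.array([k[0],k[1]])/np.hypot(*k[:2]) # towards hinge, downhill
yaw=np.arctan2(h[1],h[0]); print('angle',ang,'yaw from gradient',yaw)
r=cv2.minAreaRect(np.c_[L[:,:2]@[np.cos(yaw),np.sin(yaw)]/np.cos(ang),L[:,:2]@[-np.sin(yaw),np.cos(yaw)]].astype(np.float32)); print('lid rect in plane',r)
# refine yaw from front edge of the lid : for each column the lowest lid pixel
m=np.zeros(d.shape,bool); Z=P[...,2]-(P[...,0]*k[0]+P[...,1]*k[1]+k[2]); m=g&(abs(Z)<8)
cols=np.arange(185,262); low=np.array([[x,np.nonzero(m[:,x])[0].max()] for x in cols if m[:,x].sum()>5])
R=np.array(c['R']);C=-R.T@np.array(c['t'])
def castpl(u,v,off=0):
    rr=R.T@np.array([(u-c['cx'])/c['fx'],(v-c['cy'])/c['fy'],1]); nn=np.array([-k[0],-k[1],1]); s=(k[2]+off-nn@C)/(nn@rr); return C+s*rr
F=np.array([castpl(x,y+.5) for x,y in low]); vx,vy,x0,y0=cv2.fitLine(F[:,:2].astype(np.float32),cv2.DIST_HUBER,0,.01,.01).ravel()
print('front edge dir',vx,vy,'yaw',np.arctan2(-vx/np.sign(vy),abs(vy)),'pt',x0,y0,'z',F[:,2].mean())
ct=max(cv2.findContours(m.astype(np.uint8),0,2)[0],key=cv2.contourArea); q=cv2.approxPolyDP(ct,4,True)[:,0]; print('lid quad px',q.tolist()); W=np.array([castpl(*x) for x in q]);print(W.round(1))
ps,ds,cs=load('side0')
print('peg px->'); 
for t in((361,224.4),(355,198.7)): print(cast(c,*t,8).round(1))
print('eye from side',cast(cs,237,170,147).round(1))
R_=(P[...,2]>46)&(P[...,2]<56)&(u>310)&(u<405)&(v>160)&(v<215)&(hsv[...,1]<60)
ct=max(cv2.findContours(cv2.morphologyEx(R_.astype(np.uint8),2,np.ones((3,3))),0,2)[0],key=cv2.contourArea); W=np.array([cast(c,*x[0],51) for x in ct])[:,:2]
r=cv2.minAreaRect(W.astype(np.float32)); print('rack',r)
o=observe(); from scipy.spatial.transform import Rotation as Ro
print(Ro.from_euler('xyz',o['tool_rot']).as_matrix().round(3))
E
```

```text
plane [-6.36415233e-01  1.09584474e-01  5.52831204e+02] n 4086 sd 1.5796244422574253
angle 0.5734035982203147 yaw from gradient -0.1705180761914096
lid rect in plane ((667.0952758789062, 315.82110595703125), (198.25299072265625, 224.213623046875), 0.2125800997018814)
front edge dir 0.1696118 0.98551095 yaw -0.17043576 pt 518.55164 210.74132 z 245.67896503218913
lid quad px [[196, 148], [171, 199], [258, 216], [273, 162]]
[[719.4 308.6 128.8]
 [541.8 336.9 245. ]
 [502.  122.1 246.7]
 [681.1  91.1 129.3]]
peg px->
[ 530.7 -173.6    8. ]
[ 609.9 -157.3    8. ]
eye from side [520.9 227.5 147. ]
rack ((653.4188842773438, -148.64688110351562), (100.67963409423828, 230.43978881835938), 7.920881748199463)
[[-0.     0.387 -0.922]
 [ 0.001 -0.922 -0.387]
 [-1.    -0.001 -0.   ]]
```

```bash
cat >> h.py <<'E'
from scipy.spatial.transform import Rotation as Ro
def goto(x,y,z,yaw,ref=None):
    """tool-frame shift (m, deg) to TCP xyz, tool down, tool y at yaw deg"""
    o=observe() if ref is None else ref
    M=Ro.from_euler('xyz',o['tool_rot']).as_matrix(); s=M.T@(np.array([x,y,z])-o['ee_pos'])/1000
    a=np.radians(yaw); ty=np.array([np.cos(a),np.sin(a),0]); tx=np.array([0,0,-1]); T=np.c_[tx,ty,np.cross(tx,ty)]
    w=np.degrees(Ro.from_matrix(M.T@T).as_rotvec()); print('d',s.round(4),'w',w.round(2),'now',o['ee_pos'].round(1))
E
python3 -c "
from h import *
goto(600,-120,330,-78.4)"
```

```text
d [-0.0739 -0.3067 -0.5066] w [11.19  0.    0.05] now [ 251.7 -599.   255.8]
```

Request:
jog_arm:
  rows:
    - {"dx":-0.03,"dy":-0.02,"dz":-0.035,"wx":2,"fingers":0}
    - {"dx":-0.05,"dy":-0.045,"dz":-0.075,"wx":4,"fingers":0}
    - {"dx":-0.07,"dy":-0.07,"dz":-0.115,"wx":6,"fingers":0}
    - {"dx":-0.074,"dy":-0.096,"dz":-0.158,"wx":8,"fingers":0}
    - {"dx":-0.074,"dy":-0.122,"dz":-0.2,"wx":10,"fingers":0}
    - {"dx":-0.074,"dy":-0.148,"dz":-0.243,"wx":11.2,"fingers":0}
    - {"dx":-0.074,"dy":-0.174,"dz":-0.286,"wx":11.2,"fingers":0}
    - {"dx":-0.074,"dy":-0.2,"dz":-0.328,"wx":11.2,"fingers":0}
    - {"dx":-0.074,"dy":-0.226,"dz":-0.371,"wx":11.2,"fingers":0}
    - {"dx":-0.074,"dy":-0.252,"dz":-0.414,"wx":11.2,"fingers":0}

```text
invalid input at $.rows[0]: expected keys dx, dy, dz, wx, wy, wz, fingers
```

```bash
python3 -c "
from h import *
goto(547.5,287,320,-78.4)"
```

```text
d [-0.0635 -0.7023 -0.6159] w [11.19  0.    0.05] now [ 251.7 -599.   255.8]
```

All keys are required in each row.

Request:
jog_arm:
  rows:
    - {"dx":-0.03,"dy":-0.02,"dz":-0.035,"wx":2,"wy":0,"wz":0,"fingers":0}
    - {"dx":-0.05,"dy":-0.045,"dz":-0.075,"wx":4,"wy":0,"wz":0,"fingers":0}
    - {"dx":-0.07,"dy":-0.07,"dz":-0.115,"wx":6,"wy":0,"wz":0,"fingers":0}
    - {"dx":-0.074,"dy":-0.096,"dz":-0.158,"wx":8,"wy":0,"wz":0,"fingers":0}
    - {"dx":-0.074,"dy":-0.122,"dz":-0.2,"wx":10,"wy":0,"wz":0,"fingers":0}
    - {"dx":-0.074,"dy":-0.148,"dz":-0.243,"wx":11.2,"wy":0,"wz":0,"fingers":0}
    - {"dx":-0.074,"dy":-0.174,"dz":-0.286,"wx":11.2,"wy":0,"wz":0,"fingers":0}
    - {"dx":-0.074,"dy":-0.2,"dz":-0.328,"wx":11.2,"wy":0,"wz":0,"fingers":0}
    - {"dx":-0.074,"dy":-0.226,"dz":-0.371,"wx":11.2,"wy":0,"wz":0,"fingers":0}
    - {"dx":-0.074,"dy":-0.252,"dz":-0.414,"wx":11.2,"wy":0,"wz":0,"fingers":0}

```text
t: 1.15
ee_pos: [535.0, -206.9, 330.3]
tool_rot: [0.745, 1.571, -2.195]
force: [0.2, -0.3, -0.5]
opening: 0.2
```

```bash
python3 -c "
from h import *
print(observe()['opening'])
goto(547.5,287,320,-78.4)"
```

```text
0.18799861300445023
d [ 0.0103 -0.4813 -0.1114] w [-0.01  0.   -0.  ] now [ 535.  -206.9  330.3]
```

Request:
jog_arm:
  rows:
    - {"dx":0.0,"dy":-0.045,"dz":-0.01,"wx":0,"wy":0,"wz":0,"fingers":0}
    - {"dx":0.0,"dy":-0.092,"dz":-0.021,"wx":0,"wy":0,"wz":0,"fingers":0}
    - {"dx":0.0,"dy":-0.14,"dz":-0.032,"wx":0,"wy":0,"wz":0,"fingers":0}
    - {"dx":0.0,"dy":-0.188,"dz":-0.043,"wx":0,"wy":0,"wz":0,"fingers":0}
    - {"dx":0.0,"dy":-0.236,"dz":-0.055,"wx":0,"wy":0,"wz":0,"fingers":0}
    - {"dx":0.0,"dy":-0.284,"dz":-0.066,"wx":0,"wy":0,"wz":0,"fingers":0}
    - {"dx":0.0,"dy":-0.332,"dz":-0.077,"wx":0,"wy":0,"wz":0,"fingers":0}
    - {"dx":0.0,"dy":-0.38,"dz":-0.088,"wx":0,"wy":0,"wz":0,"fingers":0}
    - {"dx":0.0,"dy":-0.428,"dz":-0.099,"wx":0,"wy":0,"wz":0,"fingers":0}
    - {"dx":0.01,"dy":-0.471,"dz":-0.109,"wx":0,"wy":0,"wz":0,"fingers":0}

```text
t: 2.15
ee_pos: [546.5, 277.2, 321.2]
tool_rot: [-2.873, 1.569, 0.471]
force: [0.7, -0.7, 0.5]
opening: -0.3
```

```bash
python3 -c "
from h import *
goto(547.5,287,155,-78.4)"
```

```text
d [ 0.1662 -0.0093 -0.0027] w [ 0.02 -0.11  0.03] now [546.5 277.2 321.2]
```

Request:
jog_arm:
  rows:
    - {"dx":0.03,"dy":-0.009,"dz":0,"wx":0,"wy":0,"wz":0,"fingers":0}
    - {"dx":0.05,"dy":-0.009,"dz":0,"wx":0,"wy":0,"wz":0,"fingers":0}
    - {"dx":0.065,"dy":-0.009,"dz":0,"wx":0,"wy":0,"wz":0,"fingers":0}
    - {"dx":0.08,"dy":-0.009,"dz":0,"wx":0,"wy":0,"wz":0,"fingers":0}
    - {"dx":0.095,"dy":-0.009,"dz":0,"wx":0,"wy":0,"wz":0,"fingers":0}
    - {"dx":0.11,"dy":-0.009,"dz":0,"wx":0,"wy":0,"wz":0,"fingers":0}
    - {"dx":0.125,"dy":-0.009,"dz":0,"wx":0,"wy":0,"wz":0,"fingers":0}
    - {"dx":0.138,"dy":-0.009,"dz":0,"wx":0,"wy":0,"wz":0,"fingers":0}
    - {"dx":0.148,"dy":-0.009,"dz":0,"wx":0,"wy":0,"wz":0,"fingers":0}
    - {"dx":0.154,"dy":-0.009,"dz":0,"wx":0,"wy":0,"wz":0,"fingers":0}

```text
t: 3.15
ee_pos: [544.3, 283.2, 165.4]
tool_rot: [0.197, 1.57, -2.742]
force: [-0.3, 0.2, 2.7]
opening: 0.1
```

Request:
jog_arm:
  rows:
    - {"dx":0.004,"dy":0,"dz":0,"wx":0,"wy":0,"wz":0,"fingers":0}
    - {"dx":0.006,"dy":0,"dz":0,"wx":0,"wy":0,"wz":0,"fingers":0}
    - {"dx":0.008,"dy":0,"dz":0,"wx":0,"wy":0,"wz":0,"fingers":0}
    - {"dx":0.009,"dy":0,"dz":0,"wx":0,"wy":0,"wz":0,"fingers":0}
    - {"dx":0.01,"dy":0,"dz":0,"wx":0,"wy":0,"wz":0,"fingers":0}
    - {"dx":0.011,"dy":0,"dz":0,"wx":0,"wy":0,"wz":0,"fingers":0}
    - {"dx":0.012,"dy":0,"dz":0,"wx":0,"wy":0,"wz":0,"fingers":0}
    - {"dx":0.013,"dy":0,"dz":0,"wx":0,"wy":0,"wz":0,"fingers":0}
    - {"dx":0.013,"dy":0,"dz":0,"wx":0,"wy":0,"wz":0,"fingers":0}
    - {"dx":0.013,"dy":0,"dz":0,"wx":0,"wy":0,"wz":0,"fingers":0}

```text
t: 4.15
ee_pos: [544.6, 283.3, 153.2]
tool_rot: [2.399, 1.571, -0.54]
force: [0.0, -0.7, 0.7]
opening: 0.0
```

Request:
jog_arm:
  rows:
    - {"dx":0.001,"dy":0,"dz":0,"wx":0,"wy":0,"wz":0,"fingers":0}
    - {"dx":0.002,"dy":0,"dz":0,"wx":0,"wy":0,"wz":0,"fingers":0}
    - {"dx":0.0025,"dy":0,"dz":0,"wx":0,"wy":0,"wz":0,"fingers":0}
    - {"dx":0.0025,"dy":0,"dz":0,"wx":0,"wy":0,"wz":0,"fingers":0}
    - {"dx":0.0025,"dy":0,"dz":0,"wx":0,"wy":0,"wz":0,"fingers":0}
    - {"dx":0.0025,"dy":0,"dz":0,"wx":0,"wy":0,"wz":0,"fingers":0}
    - {"dx":0.0025,"dy":0,"dz":0,"wx":0,"wy":0,"wz":0,"fingers":0}
    - {"dx":0.0025,"dy":0,"dz":0,"wx":0,"wy":0,"wz":0,"fingers":0}
    - {"dx":0.0025,"dy":0,"dz":0,"wx":0,"wy":0,"wz":0,"fingers":0}
    - {"dx":0.0025,"dy":0,"dz":0,"wx":0,"wy":0,"wz":0,"fingers":0}

```text
t: 5.15
ee_pos: [544.8, 283.5, 152.6]
tool_rot: [-2.923, 1.57, 0.421]
force: [-8.3, -3.6, 28.4]
opening: -0.2
```

Request:
jog_arm:
  rows:
    - {"dx":-0.02,"dy":0,"dz":0,"wx":0,"wy":0,"wz":0,"fingers":0}
    - {"dx":-0.05,"dy":0,"dz":0,"wx":0,"wy":0,"wz":0,"fingers":0}
    - {"dx":-0.09,"dy":0.01,"dz":0,"wx":0,"wy":0,"wz":0,"fingers":0.2}
    - {"dx":-0.13,"dy":0.02,"dz":0,"wx":0,"wy":0,"wz":0,"fingers":0.5}
    - {"dx":-0.15,"dy":0.04,"dz":0,"wx":0,"wy":0,"wz":0,"fingers":0.5}
    - {"dx":-0.16,"dy":0.05,"dz":0,"wx":0,"wy":0,"wz":0,"fingers":0.5}
    - {"dx":-0.16,"dy":0.05,"dz":0,"wx":0,"wy":0,"wz":0,"fingers":0.5}
    - {"dx":-0.16,"dy":0.05,"dz":0,"wx":0,"wy":0,"wz":0,"fingers":0.5}
    - {"dx":-0.16,"dy":0.05,"dz":0,"wx":0,"wy":0,"wz":0,"fingers":0.5}
    - {"dx":-0.16,"dy":0.05,"dz":0,"wx":0,"wy":0,"wz":0,"fingers":0.5}

```text
t: 6.15
ee_pos: [554.0, 234.8, 309.5]
tool_rot: [0.095, 1.569, -2.843]
force: [0.2, -0.5, -0.4]
opening: 42.6
```

Run:
```python
from h import *
a=snap('wrist','w1');b=snap('side','s1')
c=a[2]; C=-np.array(c['R']).T@c['t']; o=observe()
print('cam',C.round(1),'axis',np.array(c['R'])[2].round(2),o['ee_pos'].round(1),o['opening'])
cv2.imwrite('pics/v1.png',np.hstack([cv2.resize(a[0],(480,360)),cv2.copyMakeBorder(cv2.resize(b[0][130:220,200:280],(320,360),interpolation=2),0,0,0,0,0)]))
```

```text
cam [623.8 248.4 426.6] axis [-0.27 -0.06 -0.96] [554.3 234.7 309.9] 42.67380300292889
```

View pics/v1.png

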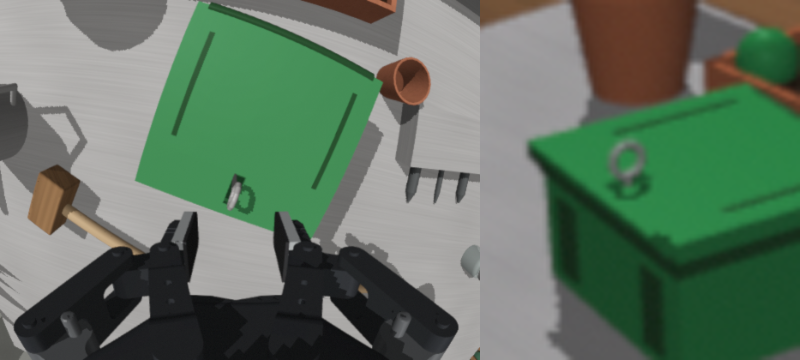

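The lid is shut, with the eye standing through its slot: the ring is at (275,225) in the full wrist image and (237,170) in the full side image. Next I'll triangulate it.

```bash
cat >> h.py <<'E'
def ray(c,u,v,fish):
    R=np.array(c['R']); C=-R.T@np.array(c['t']); x=(u-c['cx'])/c['fx']; y=(v-c['cy'])/c['fy']
    r=np.hypot(x,y); q=np.array([x*np.sin(r)/r,y*np.sin(r)/r,np.cos(r)]) if fish else np.array([x,y,1.]); q=R.T@q
    return C,q/np.linalg.norm(q)
def fproj(c,X):
    q=np.array(c['R'])@X+np.array(c['t']); th=np.arctan2(np.hypot(q[0],q[1]),q[2]); n=q[:2]/np.hypot(*q[:2]); return np.array([c['cx'],c['cy']])+c['fx']*th*n
def castz(c,u,v,z,fish=True):
    C,r=ray(c,u,v,fish); return C+r*(z-C[2])/r[2]
def tri(a,b):
    A=sum(np.eye(3)-np.outer(r,r) for _,r in(a,b)); B=sum((np.eye(3)-np.outer(r,r))@C for C,r in(a,b)); X=np.linalg.solve(A,B)
    return X,[np.linalg.norm(np.cross(X-C,r)).round(2) for C,r in(a,b)]
E
python3 - <<'E'
from h import *
def ring(f,a,b,e,g):
    p,d,c=load(f); s=p[e:g,a:b].astype(int); m=(s.max(2)-s.min(2)<35)&(s.max(2)>90)
    n,l,st,ce=cv2.connectedComponentsWithStats(m.astype(np.uint8)); i=1+st[1:,4].argmax(); print(f,st[i],'bbox centre',a+st[i,0]+st[i,2]/2-.5,e+st[i,1]+st[i,3]/2-.5)
    print('\n'.join(''.join('#' if x else '.' for x in r) for r in (l==i))); return c
cw=ring('w1',258,300,200,250); cs=ring('s1',224,250,158,184)
h=np.array([np.cos(-.1705),np.sin(-.1705)]); E0=np.array([517.6,231,147]); print('predicted px',fproj(cw,E0),proj(cs,E0))
E
```

```text
w1 [  7  13  16  33 317] bbox centre 272.5 229.0
..........................................
..........................................
..........................................
..........................................
..........................................
..........................................
..........................................
..........................................
..........................................
..........................................
..........................................
..........................................
..........................................
.................#####....................
................######....................
................######....................
...............#######....................
..............########....................
.............##########...................
............###########...................
............###########...................
............###########...................
............###########...................
............###########...................
...........########
[... 1213 characters left out ...]
..........
..........................
..........................
..........................
..........................
............#.............
..........######..........
.........###..###.........
.........##....##.........
.........#......#.........
........##.....##.........
........##.....##.........
.........##...##..........
.........#######..........
..........####............
............##............
..........................
..........................
..........................
..........................
..........................
..........................
..........................
..........................
predicted px [270.21815342 232.65307962] [235.47107076 169.96927028]
```

Run:
```python
from h import *
_,_,cw=load('w1');_,_,cs=load('s1')
print(tri(ray(cw,272.5,229.5,1),ray(cs,236,169.8,0)))
print(castz(cw,272.5,229.5,147),castz(cs,236,169.8,147,False))
# extremes of ring expected at candidate centres
for E in([517.6,231],[520,229.5]):
    E=np.array([*E,147.]);h=np.array([.9855,-.1697,0])
    P=[fproj(cw,E+16*(np.cos(t)*h+np.sin(t)*np.array([0,0,1]))) for t in np.linspace(0,6.28,40)]; P=np.array(P); print(E,P.min(0).round(1),P.max(0).round(1))
# peg from wrist view
p=load('w1')[0]; cv2.imwrite('pics/w1z.png',cv2.resize(p[185:245,455:560],(735,420),interpolation=2))
goto(545,-150,260,-78.4)
```

```text
(array([520.25065169, 230.1729816 , 146.78953496]), [np.float64(0.94), np.float64(0.94)])
[521.06327972 229.56150031 147.        ] [519.57558116 230.79513793 147.        ]
[517.6 231.  147. ] [264.  216.4] [276.6 249. ]
[520.  229.5 147. ] [266.1 214.2] [278.8 247. ]
d [0.0501 0.3749 0.0865] w [ 0.02  0.08 -0.01] now [554.3 234.7 309.9]
```

Request:
jog_arm:
  rows:
    - {"dx":0.0,"dy":0.04,"dz":0.01,"wx":0,"wy":0,"wz":0,"fingers":0.5}
    - {"dx":0.0,"dy":0.08,"dz":0.02,"wx":0,"wy":0,"wz":0,"fingers":0.5}
    - {"dx":0.0,"dy":0.12,"dz":0.03,"wx":0,"wy":0,"wz":0,"fingers":0.5}
    - {"dx":0.01,"dy":0.16,"dz":0.04,"wx":0,"wy":0,"wz":0,"fingers":0.5}
    - {"dx":0.02,"dy":0.2,"dz":0.05,"wx":0,"wy":0,"wz":0,"fingers":0.5}
    - {"dx":0.03,"dy":0.24,"dz":0.06,"wx":0,"wy":0,"wz":0,"fingers":0.5}
    - {"dx":0.05,"dy":0.28,"dz":0.065,"wx":0,"wy":0,"wz":0,"fingers":0.5}
    - {"dx":0.07,"dy":0.32,"dz":0.075,"wx":0,"wy":0,"wz":0,"fingers":0.5}
    - {"dx":0.09,"dy":0.36,"dz":0.085,"wx":0,"wy":0,"wz":0,"fingers":0.5}
    - {"dx":0.11,"dy":0.39,"dz":0.09,"wx":0,"wy":0,"wz":0,"fingers":0.5}

```text
t: 7.25
ee_pos: [544.4, -167.8, 199.8]
tool_rot: [0.514, 1.571, -2.426]
force: [1.2, -0.7, -0.0]
opening: 42.5
```

Run:
```python
from h import *
a=snap('wrist','w2'); print(observe()['ee_pos'])
```

```text
[ 543.69046102 -170.75081177  196.88114312]
```

View pics/w2.png

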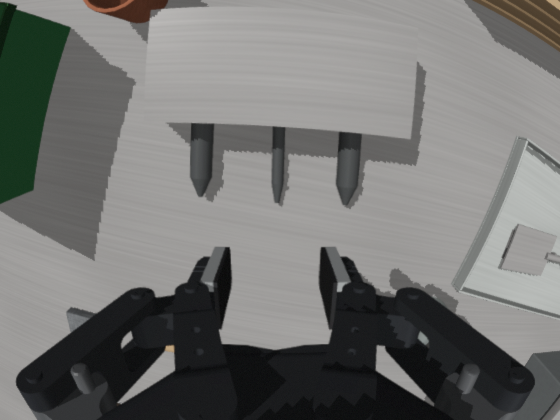

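The slim peg is the middle one, running from the hood edge (279,128) to its tip (278,203). I'll measure its axis line.

Run:
```python
from h import *
p,d,c=load('w2'); g=cv2.cvtColor(p,6)
m=(g[125:215,262:296]<75).astype(np.uint8); n,l,st,ce=cv2.connectedComponentsWithStats(m); i=1+st[1:,4].argmax(); print(st[i])
L=[];
for r in range(st[i,1]+4,st[i,1]+st[i,3]-2):
    w=np.nonzero(l[r]==i)[0]
    if len(w): L.append((262+w.mean(),125+r,len(w)))
L=np.array(L); W=np.array([castz(c,u,v,6) for u,v,_ in L]); sel=L[:,1]<182
vx,vy,x0,y0=cv2.fitLine(W[sel][:,:2].astype(np.float32),2,0,.01,.01).ravel()
print(L[::8].tolist()); print(W[[0,-1]].round(1)); a=np.degrees(np.arctan2(vy,vx)); 
if vx>0: vx,vy=-vx,-vy
print('dir',vx,vy,np.degrees(np.arctan2(vy,vx)))
tip=castz(c,*(L[-1][:2]+[0,2]),6); t=tip[:2]; 
s=((t-[x0,y0])@[vx,vy]); T=np.array([x0,y0])+s*np.array([vx,vy]); O=T-80*np.array([vx,vy]); print('tip',T,'origin',O)
for q in(35,): 
    G=O+q*np.array([vx,vy]); print('grasp',G); yaw=np.degrees(np.arctan2(vy,vx))+90
    yaw=(yaw+90)%180-90; print(yaw); goto(*G,28,yaw); goto(*(O+(35+150)*np.array([vx,vy])),28,yaw)
```

```text
[ 10   2  13  76 513]
[[278.0, 131.0, 13.0], [278.0, 139.0, 13.0], [278.0, 147.0, 13.0], [282.0, 155.0, 5.0], [281.5, 163.0, 4.0], [281.5, 171.0, 4.0], [281.0, 179.0, 5.0], [280.5, 187.0, 4.0], [279.0, 195.0, 3.0]]
[[ 598.4 -160.4    6. ]
 [ 531.9 -174.2    6. ]]
dir -0.9595113 -0.28167012 -163.64009
tip [ 531.47652686 -180.09789587] origin [ 608.23742927 -157.56428648]
grasp [ 574.6545359  -167.42274118]
-73.64009
d [ 0.1688  0.003  -0.0315] w [-4.85  0.15  0.02] now [ 543.7 -170.8  196.9]
d [0.1692 0.0156 0.118 ] w [-4.85  0.15  0.02] now [ 543.7 -170.8  196.9]
```

Run:
```python
from h import *
p,d,c=load('w2')
A=castz(c,278.3,135,6)[:2];T=castz(c,277.5,203.5,6)[:2]; e=(T-A)/np.linalg.norm(T-A); a=np.degrees(np.arctan2(e[1],e[0])); print(A,T,a)
O=T-80*e; G=O+35*e; yaw=(a+180)%180-90; print('O',O,'G',G,'yaw',yaw); goto(*G,28,yaw)
```

```text
[ 594.74660025 -161.50306934] [ 528.25350235 -174.44790402] -168.98348962899522
O [ 606.77927508 -159.16055574] G [ 572.42424951 -165.84877061] yaw -78.98348962899522
d [ 0.1688  0.001  -0.0296] w [0.49 0.15 0.01] now [ 543.7 -170.8  196.9]
```

Request:
jog_arm:
  rows:
    - {"dx":0.0,"dy":0.001,"dz":-0.03,"wx":0.5,"wy":0,"wz":0,"fingers":0.5}
    - {"dx":0.03,"dy":0.001,"dz":-0.03,"wx":0.5,"wy":0,"wz":0,"fingers":0.5}
    - {"dx":0.06,"dy":0.001,"dz":-0.03,"wx":0.5,"wy":0,"wz":0,"fingers":0.5}
    - {"dx":0.09,"dy":0.001,"dz":-0.03,"wx":0.5,"wy":0,"wz":0,"fingers":0.5}
    - {"dx":0.115,"dy":0.001,"dz":-0.03,"wx":0.5,"wy":0,"wz":0,"fingers":0.5}
    - {"dx":0.135,"dy":0.001,"dz":-0.03,"wx":0.5,"wy":0,"wz":0,"fingers":0.5}
    - {"dx":0.15,"dy":0.001,"dz":-0.03,"wx":0.5,"wy":0,"wz":0,"fingers":0.5}
    - {"dx":0.16,"dy":0.001,"dz":-0.03,"wx":0.5,"wy":0,"wz":0,"fingers":0.5}
    - {"dx":0.166,"dy":0.001,"dz":-0.03,"wx":0.5,"wy":0,"wz":0,"fingers":0.5}
    - {"dx":0.168,"dy":0.001,"dz":-0.03,"wx":0.5,"wy":0,"wz":0,"fingers":0.5}

```text
t: 8.3
ee_pos: [574.5, -160.7, 32.6]
tool_rot: [-0.521, 1.571, 2.814]
force: [-0.1, 0.2, 0.7]
opening: 42.5
```

Run:
```python
from h import *
goto(572.4,-165.8,28,-79); o=observe(); print(o['force'].round(1),o['opening'])
```

```text
d [0.0046 0.0046 0.0031] w [0.1 0.  0. ] now [ 574.5 -160.7   32.6]
[-0.1  0.2  0.7] 42.498835219439144
```

Request:
jog_arm:
  rows:
    - {"dx":0.002,"dy":0.0045,"dz":0.003,"wx":0,"wy":0,"wz":0,"fingers":0.5}
    - {"dx":0.0045,"dy":0.0045,"dz":0.003,"wx":0,"wy":0,"wz":0,"fingers":0.5}
    - {"dx":0.0045,"dy":0.0045,"dz":0.003,"wx":0,"wy":0,"wz":0,"fingers":0}
    - {"dx":0.0045,"dy":0.0045,"dz":0.003,"wx":0,"wy":0,"wz":0,"fingers":0}
    - {"dx":0.0045,"dy":0.0045,"dz":0.003,"wx":0,"wy":0,"wz":0,"fingers":0}
    - {"dx":0.0045,"dy":0.0045,"dz":0.003,"wx":0,"wy":0,"wz":0,"fingers":0}
    - {"dx":0.0045,"dy":0.0045,"dz":0.003,"wx":0,"wy":0,"wz":0,"fingers":0}
    - {"dx":0.0045,"dy":0.0045,"dz":0.003,"wx":0,"wy":0,"wz":0,"fingers":0}
    - {"dx":0.0045,"dy":0.0045,"dz":0.003,"wx":0,"wy":0,"wz":0,"fingers":0}
    - {"dx":0.0045,"dy":0.0045,"dz":0.003,"wx":0,"wy":0,"wz":0,"fingers":0}
  force: 80

```text
t: 9.3
ee_pos: [572.5, -165.8, 28.8]
tool_rot: [2.522, 1.57, -0.426]
force: [-1.5, 0.2, 5.8]
opening: 8.3
```

Request:
jog_arm:
  rows:
    - {"dx":0,"dy":0,"dz":0,"wx":0,"wy":0,"wz":0,"fingers":0.3}
    - {"dx":0,"dy":0,"dz":0,"wx":0,"wy":0,"wz":0,"fingers":0.3}
    - {"dx":0.0015,"dy":0,"dz":0,"wx":0,"wy":0,"wz":0,"fingers":0.3}
    - {"dx":0.003,"dy":0,"dz":0,"wx":0,"wy":0,"wz":0,"fingers":0.3}
    - {"dx":0.003,"dy":0,"dz":0,"wx":0,"wy":0,"wz":0,"fingers":0.3}
    - {"dx":0.003,"dy":0,"dz":0,"wx":0,"wy":0,"wz":0,"fingers":0}
    - {"dx":0.003,"dy":0,"dz":0,"wx":0,"wy":0,"wz":0,"fingers":0}
    - {"dx":0.003,"dy":0,"dz":0,"wx":0,"wy":0,"wz":0,"fingers":0}
    - {"dx":0.003,"dy":0,"dz":0,"wx":0,"wy":0,"wz":0,"fingers":0}
    - {"dx":0.003,"dy":0,"dz":0,"wx":0,"wy":0,"wz":0,"fingers":0}
  force: 60

```text
t: 10.3
ee_pos: [572.6, -165.8, 25.6]
tool_rot: [2.646, 1.57, -0.302]
force: [-0.4, -0.1, 5.5]
opening: 9.4
```

Request:
jog_arm:
  rows:
    - {"dx":-0.002,"dy":0,"dz":0,"wx":0,"wy":0,"wz":0,"fingers":0}
    - {"dx":-0.004,"dy":0,"dz":0.005,"wx":0,"wy":0,"wz":0,"fingers":0}
    - {"dx":-0.004,"dy":0,"dz":0.015,"wx":0,"wy":0,"wz":0,"fingers":0}
    - {"dx":-0.004,"dy":0,"dz":0.03,"wx":0,"wy":0,"wz":0,"fingers":0}
    - {"dx":-0.004,"dy":0,"dz":0.045,"wx":0,"wy":0,"wz":0,"fingers":0}
    - {"dx":-0.004,"dy":0,"dz":0.06,"wx":0,"wy":0,"wz":0,"fingers":0}
    - {"dx":-0.004,"dy":0,"dz":0.07,"wx":0,"wy":0,"wz":0,"fingers":0}
    - {"dx":-0.004,"dy":0,"dz":0.08,"wx":0,"wy":0,"wz":0,"fingers":0}
    - {"dx":-0.004,"dy":0,"dz":0.085,"wx":0,"wy":0,"wz":0,"fingers":0}
    - {"dx":-0.004,"dy":0,"dz":0.085,"wx":0,"wy":0,"wz":0,"fingers":0}

```text
t: 11.3
ee_pos: [488.3, -182.2, 29.3]
tool_rot: [-0.573, 1.57, 2.762]
force: [0.1, 0.0, -1.0]
opening: 9.2
```

Run:
```python
from h import *
a=snap('wrist','w3');b=snap('side','s3'); print(observe()['force'].round(2),observe()['opening'])
cv2.imwrite('pics/v3.png',np.hstack([cv2.resize(a[0],(480,360)),cv2.resize(b[0][220:310,260:340],(320,360),interpolation=2)]))
```

```text
[ 0.11  0.44 -1.55] 9.054884156360854
```

View pics/v3.png

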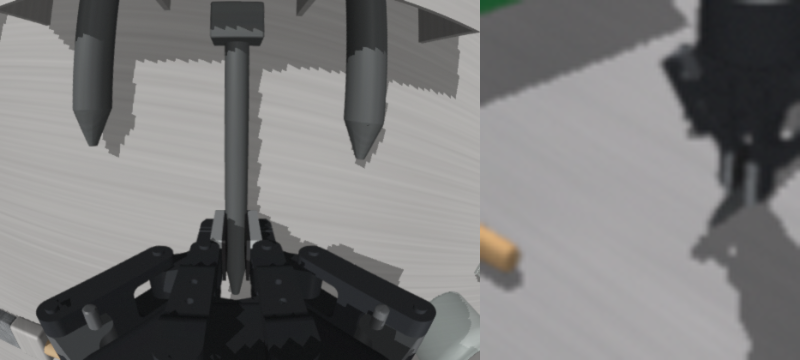

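The peg came out held cleanly. Its head is at the hood edge and the thick pegs haven't moved. I'll pull it 40 mm more, set it down, release and rise slightly.

Request:
jog_arm:
  rows:
    - {"dx":0,"dy":0,"dz":0.015,"wx":0,"wy":0,"wz":0,"fingers":0}
    - {"dx":0,"dy":0,"dz":0.03,"wx":0,"wy":0,"wz":0,"fingers":0}
    - {"dx":0.001,"dy":0,"dz":0.04,"wx":0,"wy":0,"wz":0,"fingers":0}
    - {"dx":0.003,"dy":0,"dz":0.04,"wx":0,"wy":0,"wz":0,"fingers":0}
    - {"dx":0.0035,"dy":0,"dz":0.04,"wx":0,"wy":0,"wz":0,"fingers":0}
    - {"dx":0.0035,"dy":0,"dz":0.04,"wx":0,"wy":0,"wz":0,"fingers":0}
    - {"dx":0.0035,"dy":0,"dz":0.04,"wx":0,"wy":0,"wz":0,"fingers":0.4}
    - {"dx":0.0035,"dy":0,"dz":0.04,"wx":0,"wy":0,"wz":0,"fingers":0.4}
    - {"dx":0.0035,"dy":0,"dz":0.04,"wx":0,"wy":0,"wz":0,"fingers":0.4}
    - {"dx":-0.02,"dy":0,"dz":0.04,"wx":0,"wy":0,"wz":0,"fingers":0.5}

```text
t: 12.4
ee_pos: [448.6, -189.1, 47.8]
tool_rot: [-0.656, 1.567, 2.679]
force: [0.8, 0.4, -0.1]
opening: 42.3
```

Run:
```python
from h import *
print(observe()['ee_pos']); goto(530,-172,120,-79)
```

```text
[ 448.58285136 -189.12310022   47.83461158]
d [-0.0724 -0.0013 -0.083 ] w [0.1  0.16 0.12] now [ 448.6 -189.1   47.8]
```

Request:
jog_arm:
  rows:
    - {"dx":-0.04,"dy":0,"dz":0,"wx":0,"wy":0,"wz":0,"fingers":0.5}
    - {"dx":-0.07,"dy":0,"dz":-0.02,"wx":0,"wy":0,"wz":0,"fingers":0.5}
    - {"dx":-0.09,"dy":0,"dz":-0.04,"wx":0,"wy":0,"wz":0,"fingers":0.5}
    - {"dx":-0.1,"dy":0,"dz":-0.05,"wx":0,"wy":0,"wz":0,"fingers":0.5}
    - {"dx":-0.1,"dy":0,"dz":-0.05,"wx":0,"wy":0,"wz":0,"fingers":0.5}
    - {"dx":-0.1,"dy":0,"dz":-0.05,"wx":0,"wy":0,"wz":0,"fingers":0.5}
    - {"dx":-0.1,"dy":0,"dz":-0.05,"wx":0,"wy":0,"wz":0,"fingers":0.5}
    - {"dx":-0.1,"dy":0,"dz":-0.05,"wx":0,"wy":0,"wz":0,"fingers":0.5}
    - {"dx":-0.1,"dy":0,"dz":-0.05,"wx":0,"wy":0,"wz":0,"fingers":0.5}
    - {"dx":-0.1,"dy":0,"dz":-0.05,"wx":0,"wy":0,"wz":0,"fingers":0.5}

```text
t: 13.4
ee_pos: [498.4, -180.2, 149.0]
tool_rot: [-0.59, 1.57, 2.745]
force: [0.0, 0.2, -0.7]
opening: 42.5
```

Run:
```python
from h import *
a=snap('wrist','w4'); print(observe()['ee_pos'])
```

```text
[ 498.46343534 -180.1653671   149.03752786]
```

View pics/w4.png

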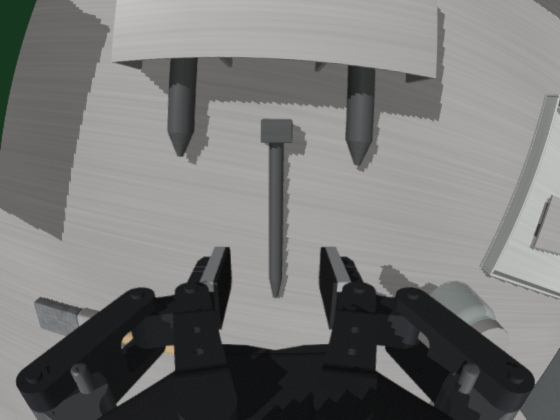

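The peg lies free: head at (277,131), tip at (276,298), clear of the hood.

Run:
```python
from h import *
p,d,c=load('w4'); g=cv2.cvtColor(p,6)
for r in(150,165,180,200,230,260): w=np.nonzero(g[r,262:292]<100)[0]; print(r,262+w.min(),262+w.max())
A=castz(c,277,160,6)[:2];T=castz(c,276.3,298,6)[:2]; e=(T-A)/np.linalg.norm(T-A); a=np.degrees(np.arctan2(e[1],e[0])); print(A,T,a)
H=castz(c,277,143.5,20)[:2]; print('head front',H,'dist to tip (142)',np.linalg.norm(T-H))
O=T-80*e; G=O-44*e; yaw=(a+180)%180-90; print('O',O,'G',G,'yaw',yaw); goto(*G,25.5,yaw)
```

```text
150 269 284
165 269 284
180 269 284
200 269 284
230 269 283
260 269 283
[ 531.82923045 -175.94586875] [ 405.87673543 -200.23516723] -169.08479292627638
head front [ 546.20910869 -173.03199517] dist to tip (142) 142.9447010384318
O [ 484.4294146  -185.08668232] G [ 527.63338814 -176.75501562] yaw -79.08479292627638
d [ 0.1235  0.0023 -0.0293] w [0.16 0.02 0.02] now [ 498.5 -180.2  149. ]
```

Request:
jog_arm:
  rows:
    - {"dx":0.0,"dy":0.002,"dz":-0.029,"wx":0,"wy":0,"wz":0,"fingers":0.45}
    - {"dx":0.03,"dy":0.002,"dz":-0.029,"wx":0,"wy":0,"wz":0,"fingers":0.4}
    - {"dx":0.06,"dy":0.002,"dz":-0.029,"wx":0,"wy":0,"wz":0,"fingers":0.35}
    - {"dx":0.085,"dy":0.002,"dz":-0.029,"wx":0,"wy":0,"wz":0,"fingers":0.35}
    - {"dx":0.105,"dy":0.002,"dz":-0.029,"wx":0,"wy":0,"wz":0,"fingers":0.35}
    - {"dx":0.117,"dy":0.002,"dz":-0.029,"wx":0,"wy":0,"wz":0,"fingers":0.35}
    - {"dx":0.123,"dy":0.002,"dz":-0.029,"wx":0,"wy":0,"wz":0,"fingers":0.35}
    - {"dx":0.123,"dy":0.002,"dz":-0.029,"wx":0,"wy":0,"wz":0,"fingers":0.35}
    - {"dx":0.123,"dy":0.002,"dz":-0.029,"wx":0,"wy":0,"wz":0,"fingers":0.2}
    - {"dx":0.123,"dy":0.002,"dz":-0.029,"wx":0,"wy":0,"wz":0,"fingers":0}

```text
t: 14.45
ee_pos: [528.1, -176.7, 27.3]
tool_rot: [2.568, 1.569, -0.381]
force: [-0.6, -0.1, 2.3]
opening: 9.4
```

Request:
jog_arm:
  rows:
    - {"dx":0,"dy":0,"dz":0,"wx":0,"wy":0,"wz":0,"fingers":0}
    - {"dx":0,"dy":0,"dz":0,"wx":0,"wy":0,"wz":0,"fingers":0}
    - {"dx":0,"dy":0,"dz":0,"wx":0,"wy":0,"wz":0,"fingers":0}
    - {"dx":0,"dy":0,"dz":0,"wx":0,"wy":0,"wz":0,"fingers":0}
    - {"dx":0,"dy":0,"dz":0,"wx":0,"wy":0,"wz":0,"fingers":0}
    - {"dx":0,"dy":0,"dz":0,"wx":0,"wy":0,"wz":0,"fingers":0}
    - {"dx":0,"dy":0,"dz":0,"wx":0,"wy":0,"wz":0,"fingers":0}
    - {"dx":0,"dy":0,"dz":0,"wx":0,"wy":0,"wz":0,"fingers":0}
    - {"dx":0,"dy":0,"dz":0,"wx":0,"wy":0,"wz":0,"fingers":0}
    - {"dx":0,"dy":0,"dz":0,"wx":0,"wy":0,"wz":0,"fingers":0}
  force: 100

```text
t: 15.45
ee_pos: [528.1, -176.8, 27.5]
tool_rot: [2.571, 1.569, -0.377]
force: [-1.2, -0.4, 5.2]
opening: 7.7
```

Run:
```python
from h import *
goto(527.6,-176.8,325,-79); print(observe()['force'],observe()['opening'])
```

```text
d [-2.975e-01  2.000e-04  1.000e-04] w [ 0.09 -0.08 -0.05] now [ 528.1 -176.8   27.5]
[-1.21750241 -0.37533526  5.23992661] 7.743691650041444
```

Request:
jog_arm:
  rows:
    - {"dx":-0.01,"dy":0,"dz":0,"wx":0,"wy":0,"wz":0,"fingers":0}
    - {"dx":-0.03,"dy":0,"dz":0,"wx":0,"wy":0,"wz":0,"fingers":0}
    - {"dx":-0.06,"dy":0,"dz":0,"wx":0,"wy":0,"wz":0,"fingers":0}
    - {"dx":-0.09,"dy":0,"dz":0,"wx":0,"wy":0,"wz":0,"fingers":0}
    - {"dx":-0.12,"dy":0,"dz":0,"wx":0,"wy":0,"wz":0,"fingers":0}
    - {"dx":-0.15,"dy":0,"dz":0,"wx":0,"wy":0,"wz":0,"fingers":0}
    - {"dx":-0.18,"dy":0,"dz":0,"wx":0,"wy":0,"wz":0,"fingers":0}
    - {"dx":-0.2,"dy":0,"dz":0,"wx":0,"wy":0,"wz":0,"fingers":0}
    - {"dx":-0.21,"dy":0,"dz":0,"wx":0,"wy":0,"wz":0,"fingers":0}
    - {"dx":-0.21,"dy":0,"dz":0,"wx":0,"wy":0,"wz":0,"fingers":0}

```text
t: 16.45
ee_pos: [528.1, -176.7, 238.0]
tool_rot: [2.574, 1.568, -0.374]
force: [0.6, -0.1, -1.3]
opening: 7.7
```

Run:
```python
from h import *
a=snap('wrist','w5'); 
ya=np.array([.1697,.9855]); G=np.array([520.2,230.2])+ya*180; print(G); print(observe()['opening'],observe()['wrist_torque'])
goto(*G,235,-9.8)
```

```text
[550.746 407.59 ]
7.168147348398638 [ 0.00838159 -0.05255899 -0.05313941]
d [ 0.0015 -0.5687 -0.1351] w [-6.911e+01 -2.000e-02 -5.000e-02] now [ 527.5 -176.5  236.7]
```

View pics/w5.png

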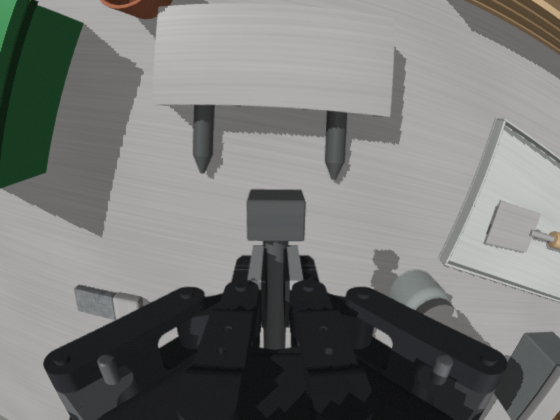

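The peg is firmly held with its head at (276,215). I'll check clearance on the +y side before going there.

Run:
```python
from h import *
p,d,c=load('top0'); P=pts(d,c).reshape(-1,3)
for y in range(360,700,30):
    m=(P[:,1]>y)&(P[:,1]<y+30)&(P[:,0]>440)&(P[:,0]<680); print(y,m.sum(),np.percentile(P[m,2],[50,97]).round(0) if m.sum()>20 else '')
ya=np.array([.1697,.9855]); G=np.array([520.2,230.2])+ya*150; goto(*G,238,-9.8); print(G)
```

```text
360 439 [1. 6.]
390 685 [1. 5.]
420 755 [0. 5.]
450 760 [1. 5.]
480 757 [1. 6.]
510 763 [ 1. 59.]
540 708 [ 1. 58.]
570 790 [ 1. 94.]
600 1229 [  3. 167.]
630 1550 [ 89. 181.]
660 1054 [148. 192.]
690 822 [149. 177.]
d [-0.0015 -0.5407 -0.1245] w [-6.911e+01 -2.000e-02 -5.000e-02] now [ 527.5 -176.5  236.7]
[545.655 378.025]
```

Request:
jog_arm:
  rows:
    - {"dx":0,"dy":-0.03,"dz":-0.007,"wx":-3,"wy":0,"wz":0,"fingers":0}
    - {"dx":0,"dy":-0.07,"dz":-0.016,"wx":-8,"wy":0,"wz":0,"fingers":0}
    - {"dx":0,"dy":-0.115,"dz":-0.026,"wx":-14,"wy":0,"wz":0,"fingers":0}
    - {"dx":0,"dy":-0.16,"dz":-0.037,"wx":-20,"wy":0,"wz":0,"fingers":0}
    - {"dx":0,"dy":-0.205,"dz":-0.047,"wx":-26,"wy":0,"wz":0,"fingers":0}
    - {"dx":0,"dy":-0.25,"dz":-0.058,"wx":-32,"wy":0,"wz":0,"fingers":0}
    - {"dx":0,"dy":-0.295,"dz":-0.068,"wx":-38,"wy":0,"wz":0,"fingers":0}
    - {"dx":0,"dy":-0.34,"dz":-0.078,"wx":-44,"wy":0,"wz":0,"fingers":0}
    - {"dx":0,"dy":-0.38,"dz":-0.087,"wx":-50,"wy":0,"wz":0,"fingers":0}
    - {"dx":0,"dy":-0.41,"dz":-0.095,"wx":-56,"wy":0,"wz":0,"fingers":0}

```text
t: 17.5
ee_pos: [540.8, 246.4, 234.7]
tool_rot: [-0.901, 1.568, -2.866]
force: [0.6, -1.1, -0.5]
opening: 7.5
```

Run:
```python
from h import *
goto(545.7,378,238,-9.8);print(observe()['opening'])
```

```text
d [-0.0034 -0.046  -0.1234] w [-12.79   0.07   0.11] now [540.8 246.4 234.7]
7.513082538386465
```

Request:
jog_arm:
  rows:
    - {"dx":-0.003,"dy":-0.01,"dz":-0.03,"wx":-3,"wy":0,"wz":0,"fingers":0}
    - {"dx":-0.003,"dy":-0.022,"dz":-0.06,"wx":-6,"wy":0,"wz":0,"fingers":0}
    - {"dx":-0.003,"dy":-0.033,"dz":-0.09,"wx":-9,"wy":0,"wz":0,"fingers":0}
    - {"dx":-0.003,"dy":-0.041,"dz":-0.11,"wx":-12,"wy":0,"wz":0,"fingers":0}
    - {"dx":-0.003,"dy":-0.046,"dz":-0.123,"wx":-12.8,"wy":0,"wz":0,"fingers":0}
    - {"dx":-0.003,"dy":-0.046,"dz":-0.123,"wx":-12.8,"wy":0,"wz":0,"fingers":0}
    - {"dx":-0.003,"dy":-0.046,"dz":-0.123,"wx":-12.8,"wy":0,"wz":0,"fingers":0}
    - {"dx":-0.003,"dy":-0.046,"dz":-0.123,"wx":-12.8,"wy":0,"wz":0,"fingers":0}
    - {"dx":-0.003,"dy":-0.046,"dz":-0.123,"wx":-12.8,"wy":0,"wz":0,"fingers":0}
    - {"dx":-0.003,"dy":-0.046,"dz":-0.123,"wx":-12.8,"wy":0,"wz":0,"fingers":0}

```text
t: 18.5
ee_pos: [547.6, 374.6, 239.5]
tool_rot: [2.004, 1.571, 0.256]
force: [0.6, -0.6, -2.1]
opening: 7.3
```

Run:
```python
from h import *
a=snap('wrist','w6');b=snap('side','s6');t=snap('top','t6'); o=observe();print(o['ee_pos'],o['opening'])
goto(545.7,378,238,-9.8)
cv2.imwrite('pics/v6.png',np.vstack([np.hstack([cv2.resize(b[0][90:210,180:340],(400,300),interpolation=2),cv2.resize(t[0][130:250,120:280],(400,300),interpolation=2)]),cv2.copyMakeBorder(cv2.resize(a[0],(400,300)),0,0,0,400,0)]))
```

```text
[547.53196573 375.00633918 239.42360573] 7.097218117376174
d [ 0.0014 -0.0023 -0.0026] w [-0.34 -0.01 -0.  ] now [547.5 375.  239.4]
```

View pics/v6.png

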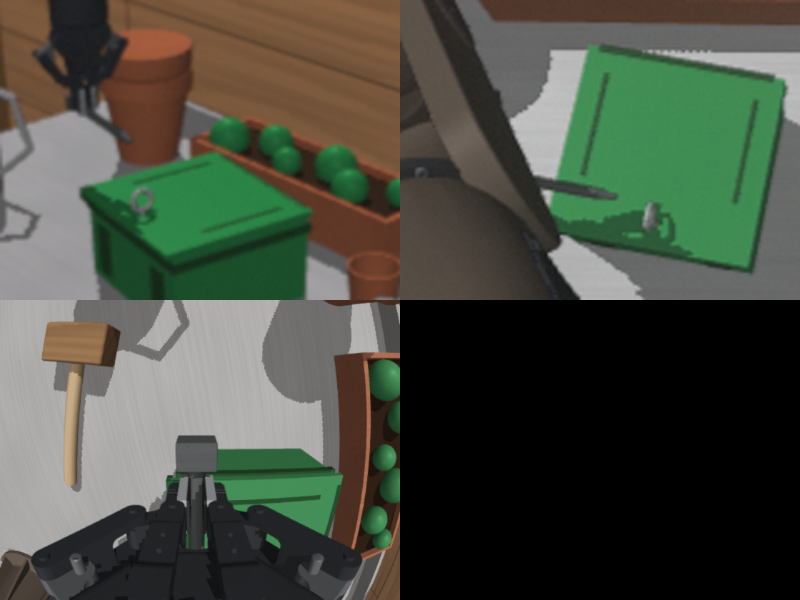

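The lid is still shut and the peg tip shows at side pixel (233,146) and top pixel (207,208). I'll triangulate the tip and peg axis for tilt.

Run:
```python
from h import *
_,_,cs=load('s6');_,_,ct=load('t6')
p=load('s6')[0]; t=load('t6')[0]
# precise tip: print grey rows round it
g=cv2.cvtColor(p,6)[140:150,222:240]; print(g)
h=t[202:213,194:212].astype(int); print((h.max(2)-h.min(2)))
X,r=tri(ray(cs,232.8,146.4,0),ray(ct,206.8,208.4,0)); print('tip',X,r)
# mid shaft: point on side axis (224,140.?) intersect vertical plane of top line
E=np.array([520.2,230.2,147.]); print(proj(cs,X),proj(ct,X))
goto(547,382,238,-9.8)
o=observe(); M=Ro.from_euler('xyz',o['tool_rot']).as_matrix(); print('tip in tool',M.T@(X-o['ee_pos']),'eye in tool',M.T@(E-o['ee_pos']))
```

```text
[[ 56  53  53  51  52  58  62  64  67  66  67  67  68  69  69  69  70  70]
 [ 76  57  53  51  51  53  58  64  65  65  67  68  68  69  68  69  69  70]
 [118  88  61  52  52  55  62  68  68  66  67  68  69  68  69  69  69  69]
 [148 131  96  66  51  53  62  73  73  67  66  67  68  69  69  68  68  68]
 [153 150 135 101  65  52  58  70  75  71  67  67  68  69  68  69  69  69]
 [154 153 150 129  86  54  50  57  66  71  65  65  68  68  69  69  69  69]
 [155 154 152 137 100  59  51  52  55  60  61  61  67  68  68  68  69  69]
 [155 156 155 146 115  67  57  58  55  55  60  65  68  68  68  69  69  68]
 [155 156 155 153 129  75  59  62  62  64  65  66  67  68  69  68  69  68]
 [155 155 156 154 134  87  61  60  64  65  66  67  67  68  68  69  67  69]]
[[79 77 78 77 78 77 77 77 78 77 77 78 78 78 79 77 77 77]
 [73 77 77 78 78 77 77 78 79 78 78 78 78 77 77 78 78 77]
 [28 36 37 54 64 73 78 77 77 77 78 77 78 77 77 78 78 78]
 [ 7  7  8 14 17 33 38 57 73 78 76 77 77 79 78 78 78 79]
 [ 7  5  4  4  5  6  8 15 31 57 73 77 78 78 77 78 78 77]
 [ 4  6  5  5  6  4  5  5  9 14 23 33 55 74 78 78 77 78]
 [21  9  5  6  5  6  5  5  7  6  5  8 25 67 77 77 77 77]
 [70 68 58 40 35 35 34 35 32 23 19 20 43 70 77 78 78 78]
 [78 78 75 73 72 72 72 70 73 70 70 70 73 77 78 77 78 77]
 [77 78 77 78 77 77 78 78 77 78 79 77 78 76 79 77 78 78]
 [78 79 78 78 78 78 77 78 78 78 78 78 77 77 78 78 78 77]]
tip [526.58443246 252.05517874 217.79698821] [np.float64(1.22), np.float64(1.22)]
[232.4088165  146.44837443] [207.09915522 208.01240215]
d [ 0.0014 -0.0018 -0.0068] w [-0.34 -0.01 -0.  ] now [547.5 375.  239.4]
tip in tool [ 21.61431203   1.01528673 124.72084147] eye in tool [ 92.40884938  -1.42914791 147.36552245]
```

Request:
jog_arm:
  rows:
    - {"dx":0.01,"dy":-0.0024,"dz":0,"wx":0,"wy":0,"wz":0,"fingers":0}
    - {"dx":0.025,"dy":-0.0024,"dz":0,"wx":0,"wy":0,"wz":0,"fingers":0}
    - {"dx":0.04,"dy":-0.0024,"dz":0,"wx":0,"wy":0,"wz":0,"fingers":0}
    - {"dx":0.055,"dy":-0.0024,"dz":0,"wx":0,"wy":0,"wz":0,"fingers":0}
    - {"dx":0.065,"dy":-0.0024,"dz":0,"wx":0,"wy":0,"wz":0,"fingers":0}
    - {"dx":0.07,"dy":-0.0024,"dz":0,"wx":0,"wy":0,"wz":0,"fingers":0}
    - {"dx":0.071,"dy":-0.0024,"dz":0,"wx":0,"wy":0,"wz":0,"fingers":0}
    - {"dx":0.071,"dy":-0.0024,"dz":0,"wx":0,"wy":0,"wz":0,"fingers":0}
    - {"dx":0.071,"dy":-0.0024,"dz":0,"wx":0,"wy":0,"wz":0,"fingers":0}
    - {"dx":0.071,"dy":-0.0024,"dz":0,"wx":0,"wy":0,"wz":0,"fingers":0}

```text
t: 19.65
ee_pos: [545.4, 375.9, 168.9]
tool_rot: [2.298, 1.57, 0.551]
force: [-0.7, 0.1, -1.4]
opening: 7.7
```

Run:
```python
from h import *
b=snap('side','s7');t=snap('top','t7'); o=observe();print(o['ee_pos'],o['opening'],o['force'])
X=np.array([526.6,252.1,147]); M=Ro.from_euler('xyz',o['tool_rot']).as_matrix(); X=o['ee_pos']+M@[21.6,1.0,124.7]; E=np.array([520.2,230.2,147.])
print('tip pred',X,proj(b[2],X),proj(t[2],X),'eye',proj(b[2],E),proj(t[2],E), 'eye in tool',M.T@(E-o['ee_pos']))
cv2.imwrite('pics/v7.png',np.vstack([cv2.resize(b[0][145:195,205:265],(720,600),interpolation=2)[:300*2:1][::2,::1][:300],cv2.resize(t[0][195:225,185:257],(720,300),interpolation=2)]) if 0 else np.hstack([cv2.resize(b[0][150:190,215:255],(400,400),interpolation=2),cv2.resize(t[0][195:235,190:230],(400,400),interpolation=2)]))
```

```text
[545.26268349 375.83831236 168.81148955] 7.542976372252937 [ 0.20606343  1.74555001 -0.6636156 ]
tip pred [524.36937622 252.90887171 147.14417931] [232.76601586 167.11082377] [211.26589505 214.7146268 ] eye [236.27380724 169.79972347] [219.69007083 216.37794073] eye in tool [ 21.7315471    0.8819503  147.78822427]
```

View pics/v7.png

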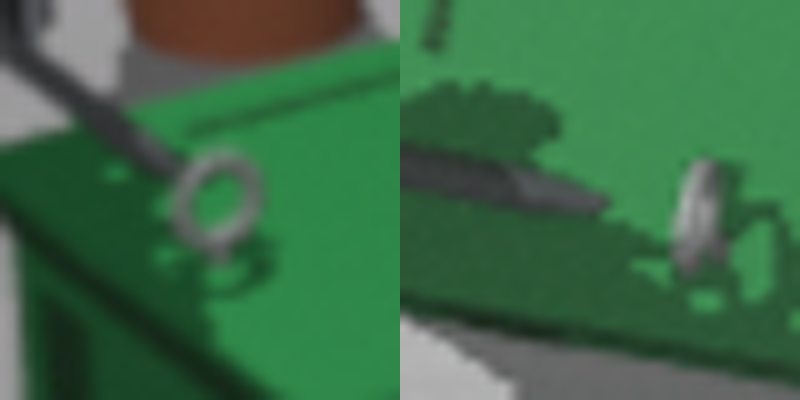

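The side view has the peg tip lined up behind the ring, whose centre is at crop (217,200). In the top view the tip is at crop (606,203), pointing at the ring centre (700,218). Both agree with predictions within about 1 mm, so I'll insert half way.

Request:
jog_arm:
  rows:
    - {"dx":0,"dy":0,"dz":0.007,"wx":0,"wy":0,"wz":0,"fingers":0}
    - {"dx":0,"dy":0,"dz":0.014,"wx":0,"wy":0,"wz":0,"fingers":0}
    - {"dx":0,"dy":0,"dz":0.021,"wx":0,"wy":0,"wz":0,"fingers":0}
    - {"dx":0,"dy":0,"dz":0.028,"wx":0,"wy":0,"wz":0,"fingers":0}
    - {"dx":0,"dy":0,"dz":0.035,"wx":0,"wy":0,"wz":0,"fingers":0}
    - {"dx":0,"dy":0,"dz":0.042,"wx":0,"wy":0,"wz":0,"fingers":0}
    - {"dx":0,"dy":0,"dz":0.049,"wx":0,"wy":0,"wz":0,"fingers":0}
    - {"dx":0,"dy":0,"dz":0.055,"wx":0,"wy":0,"wz":0,"fingers":0}
    - {"dx":0,"dy":0,"dz":0.06,"wx":0,"wy":0,"wz":0,"fingers":0}
    - {"dx":0,"dy":0,"dz":0.06,"wx":0,"wy":0,"wz":0,"fingers":0}

```text
t: 20.75
ee_pos: [534.4, 316.1, 168.3]
tool_rot: [-0.665, 1.571, -2.412]
force: [-0.3, 0.1, -1.1]
opening: 7.6
```

No contact force. I'll continue the remaining 54 mm.

Request:
jog_arm:
  rows:
    - {"dx":0,"dy":0,"dz":0.007,"wx":0,"wy":0,"wz":0,"fingers":0}
    - {"dx":0,"dy":0,"dz":0.014,"wx":0,"wy":0,"wz":0,"fingers":0}
    - {"dx":0,"dy":0,"dz":0.021,"wx":0,"wy":0,"wz":0,"fingers":0}
    - {"dx":0,"dy":0,"dz":0.028,"wx":0,"wy":0,"wz":0,"fingers":0}
    - {"dx":0,"dy":0,"dz":0.035,"wx":0,"wy":0,"wz":0,"fingers":0}
    - {"dx":0,"dy":0,"dz":0.042,"wx":0,"wy":0,"wz":0,"fingers":0}
    - {"dx":0,"dy":0,"dz":0.048,"wx":0,"wy":0,"wz":0,"fingers":0}
    - {"dx":0,"dy":0,"dz":0.054,"wx":0,"wy":0,"wz":0,"fingers":0}
    - {"dx":0,"dy":0,"dz":0.054,"wx":0,"wy":0,"wz":0,"fingers":0}
    - {"dx":0,"dy":0,"dz":0.054,"wx":0,"wy":0,"wz":0,"fingers":0}

```text
t: 21.75
ee_pos: [525.2, 263.5, 168.4]
tool_rot: [2.438, 1.571, 0.69]
force: [0.2, 0.1, -2.3]
opening: 7.4
```

Run:
```python
from h import *
o=observe(); M=Ro.from_euler('xyz',o['tool_rot']).as_matrix(); print(M.T@(np.array([520.2,230.2,147.])-o['ee_pos']), o['force'],o['opening'])
b=snap('side','s8');t=snap('top','t8')
cv2.imwrite('pics/v8.png',np.hstack([cv2.resize(b[0][140:190,205:265],(480,400),interpolation=2),cv2.resize(t[0][195:235,190:222],(320,400),interpolation=2) if 0 else cv2.resize(t[0][195:245,190:230],(320,400),interpolation=2)]))
```

```text
[21.38283582  0.94154679 33.64908691] [ 0.22832427  0.06707838 -2.2599845 ] 7.374916162404203
```

View pics/v8.png

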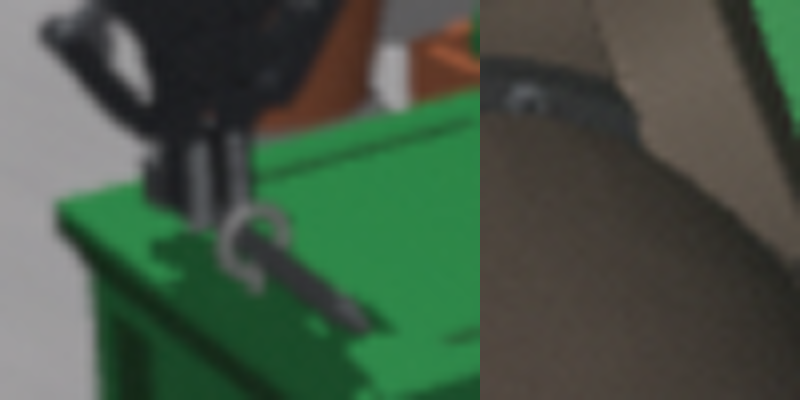

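The peg runs through the ring, with its tip at crop (370,325) well beyond it. I'll lower it 3.5 mm to seat it in the ring, then release.

Request:
jog_arm:
  rows:
    - {"dx":0.001,"dy":0,"dz":0,"wx":0,"wy":0,"wz":0,"fingers":0}
    - {"dx":0.002,"dy":0,"dz":0,"wx":0,"wy":0,"wz":0,"fingers":0}
    - {"dx":0.003,"dy":0,"dz":0,"wx":0,"wy":0,"wz":0,"fingers":0}
    - {"dx":0.0035,"dy":0,"dz":0,"wx":0,"wy":0,"wz":0,"fingers":0}
    - {"dx":0.0035,"dy":0,"dz":0,"wx":0,"wy":0,"wz":0,"fingers":0}
    - {"dx":0.0035,"dy":0,"dz":0,"wx":0,"wy":0,"wz":0,"fingers":0.1}
    - {"dx":0.0035,"dy":0,"dz":0,"wx":0,"wy":0,"wz":0,"fingers":0.2}
    - {"dx":0.0035,"dy":0,"dz":0,"wx":0,"wy":0,"wz":0,"fingers":0.3}
    - {"dx":0.0035,"dy":0,"dz":0,"wx":0,"wy":0,"wz":0,"fingers":0.4}
    - {"dx":0.0035,"dy":0,"dz":0,"wx":0,"wy":0,"wz":0,"fingers":0.45}

```text
t: 22.85
ee_pos: [525.1, 263.5, 164.9]
tool_rot: [2.216, 1.571, 0.469]
force: [-0.2, -0.3, 0.4]
opening: 38.5
```

Request:
jog_arm:
  rows:
    - {"dx":0,"dy":0,"dz":0,"wx":0,"wy":0,"wz":0,"fingers":0.45}
    - {"dx":-0.01,"dy":0,"dz":0,"wx":0,"wy":0,"wz":0,"fingers":0.45}
    - {"dx":-0.025,"dy":0,"dz":0,"wx":0,"wy":0,"wz":0,"fingers":0.45}
    - {"dx":-0.05,"dy":0,"dz":0,"wx":0,"wy":0,"wz":0,"fingers":0.45}
    - {"dx":-0.08,"dy":0,"dz":0,"wx":0,"wy":0,"wz":0,"fingers":0.45}
    - {"dx":-0.11,"dy":0,"dz":0,"wx":0,"wy":0,"wz":0,"fingers":0.45}
    - {"dx":-0.14,"dy":0,"dz":-0.02,"wx":0,"wy":0,"wz":0,"fingers":0.45}
    - {"dx":-0.16,"dy":0,"dz":-0.04,"wx":0,"wy":0,"wz":0,"fingers":0.45}
    - {"dx":-0.16,"dy":0,"dz":-0.05,"wx":0,"wy":0,"wz":0,"fingers":0.45}
    - {"dx":-0.16,"dy":0,"dz":-0.05,"wx":0,"wy":0,"wz":0,"fingers":0.45}

```text
t: 23.85
ee_pos: [533.8, 313.7, 325.3]
tool_rot: [2.325, 1.57, 0.579]
force: [-0.0, 0.5, -0.5]
opening: 38.5
```

Run:
```python
from h import *
a=snap('wrist','w9');b=snap('side','s9')
cv2.imwrite('pics/v9.png',np.hstack([cv2.resize(a[0],(400,300)),cv2.resize(b[0][140:200,200:280],(400,300),interpolation=2)])); print(observe()['force'],observe()['ee_pos'])
```

```text
[-0.59475041 -0.71749368 -0.45347792] [533.16883982 312.21343441 323.93803535]
```

View pics/v9.png

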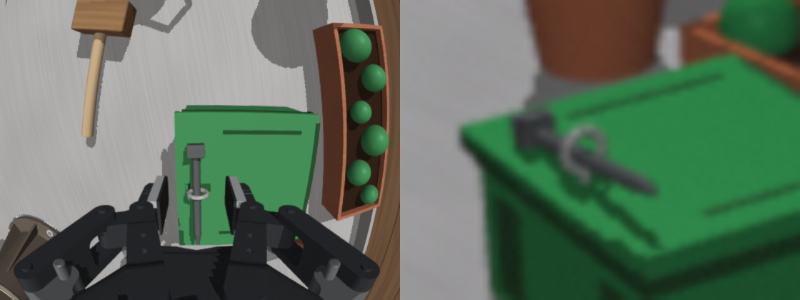

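The lid is shut and the peg lies through the ring. In the wrist view the head is at about (195,148), the ring at (198,194) and the tip at (197,243). I'll measure where the eye sits along the peg, check the other objects, and sign off if it's good.

Run:
```python
from h import *
_,_,c=load('w9')
T=castz(c,275.8,340.5,150); Hb=castz(c,273,201,146); print('tip',T,'head back',Hb,'len(160)',np.linalg.norm((T-Hb)[:2]))
E=np.array([520.2,230.2,147]); e=(T-Hb)/np.linalg.norm(T-Hb); print('beyond eye',(T-E)@e,'off axis',np.linalg.norm(np.cross(E-T,e)),'ang', np.arccos(abs(e@[.1697,.9855,0])))
_,_,cs=load('s9'); 
ts=(400+653-800,0); Ts=castz(cs,200+(653-400)/5,140+190/5,149,False); print('side tip',Ts,(Ts-E)@e)
```

```text
tip [505.58667571 141.14101801 150.        ] head back [531.27482223 302.46989607 146.        ] len(160) 163.361218673624
beyond eye 90.29532082307318 off axis 0.8980852879414054 ang 0.027390550087880515
side tip [512.95000329 152.61457425 149.        ] 77.78590334891078
```

Run:
```python
from h import *
_,_,c=load('w9');p,_,cs=load('s9'); E=np.array([520.2,230.2,147])
print(cv2.cvtColor(p,6)[172:184,240:258])
for uv in((250.6,178),(251.5,178.5),(252,179)):
    X,r=tri(ray(c,275.8,340.5,1),ray(cs,*uv,0)); print(uv,X.round(1),r,'beyond',(E-X)@[.1697,.9855,0])
print('expected px if tip 91 beyond, z 143/149/153', *[proj(cs,E+np.array([-.1697*91,-.9855*91,dz])).round(1) for dz in(-4,2,6)])
```

```text
[[ 74  80  87  93  98  99  99 100 100 100 100 100 100 100 100  99  99  99]
 [ 60  67  74  81  88  93  98  99 100 100 100 101 100 100 100 100  99 100]
 [ 50  54  60  66  73  80  87  94  98  99 100 100 100 100 100 100  99  99]
 [ 52  51  55  56  60  66  73  80  88  93  95 100 101 100 101 100 101 100]
 [ 65  62  66  67  57  54  58  66  75  81  86  96 100 100  99 100 100 101]
 [ 75  68  84  90  77  67  60  57  62  71  78  87  99 100  99 100  99 101]
 [ 61  78  97  99  99  92  79  74  70  68  70  83  98 101 100 100 100 100]
 [ 58  73  93 100 101 100  99  99  94  88  88  91  99 101 101 100 100 100]
 [ 59  60  74  89  95 100 102 101 101  99 100 100 101 100 100 101 101 100]
 [ 71  58  58  63  76  93 100 101 102 101 100 101 102 102 101 100 101 101]
 [ 91  70  59  57  59  75  93 100 102 102 102 102 101 101 101 101 101 100]
 [100  91  77  69  59  61  75  94 101 101 100 101 101 102 102 101 102 101]]
(250.6, 178) [506.2 144.6 154.3] [np.float64(0.04), np.float64(0.04)] beyond 86.71199853186243
(251.5, 178.5) [506.8 142.6 152.7] [np.float64(1.04), np.float64(1.04)] beyond 88.59172333004821
(252, 179) [506.9 141.2 151.3] [np.float64(1.47), np.float64(1.47)] beyond 89.99960717849915
expected px if tip 91 beyond, z 143/149/153 [251.2 181.9] [251.2 180.2] [251.1 179. ]
```

```bash
python3 -c "
from h import *
print(observe()['t'],observe()['dq'].round(3)); print(job.sign_off())"
```

```text
23.95 [-0.008  0.002  0.011  0.002 -0.    -0.001]
the job is handed in; nothing more can be done
None
```

The lid is shut in its detent, and the slim peg lies released through the eye. I handed the job in at 23.95 s; no verdict is reported.

**How it went:** I pressed the lid until it met a firm stop at 28 N, and it stayed down once I let go. I drew the slim peg (middle bay) out of the rack and set it down. I then regripped it by the head end, slid it point first through the eye from the +y side without contact force, and let go.

**Last checks:**
- **Peg depth:** triangulating the wrist and side views puts 87–90 mm of the peg beyond the eye, against the 72 mm needed. The gripper's position gave about 91 mm.
- **Peg lie:** it rests with its head down on the lid. I estimate its axis is 4–5 mm below the eye's centre (limit 8 mm) and tilted about 0.12 rad (limit 0.5 rad).
- **Robot:** clear of everything, with about zero force on the tool.
- **Other objects:** the mallet shows no sign of disturbance in the last pictures, and the thick pegs looked unmoved in the last view of the rack. I did not re-measure any of them, or the pot and jar, at the end.

**Readings that disagreed:**
- The side view alone first gave 78 mm beyond the eye, because I had assumed the raised tip was lower than it is. Combining both views resolved that.
- The finger opening read 7–9 mm on the 12 mm shaft. The reading fell as grip force rose, so I put it down to soft pads.

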